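Latch test of the saw's palm stop button

ROBOT

A 6-joint arm with a two-finger parallel gripper is mounted at the origin on the work surface. World frame = base frame: x ahead of the robot, y to its left, z up, the work surface at z = 0. Lengths are in mm, angles in rad, forces in N, time in s.
With the tool pointing down it reaches from about 300 to 775 mm from the base axis. Payload 14.6 kg.
Tool frame: the origin (TCP) lies at the very end of the fingers, on their centre line; the grasp point (between the pads) lies 19 mm behind it; z points along the fingers, y is the line along which they close (so a half turn about z gives the same grasp; the last joint's range is limited). The gripper opens to 85 mm and grips with 20 to 120 N. Pads are 22 mm wide; open, the fingers measure 114 mm over their backs; the gripper's body (76 mm by 85 mm) begins 54 mm behind the grasp point. The pads swing forward as they close: fully open they stand 13 mm farther back than shut.
Start: joints at [-1.203, 0.3, 1.521, -0, 1.321, -0.067], TCP at [231.668, -498.818, 201.581] pointing down, gripper open.
Joint ranges: [-3.03, 3.03], [-0.79, 2.21], [0.23, 2.52], [-1.04, 4.18], [0, 3.07], [-2.55, 2.55]. Speed limits (rad/s): [2.22, 2.22, 2.57, 3.14, 3.14, 3.14].

INTERFACE

Orientations are given as a unit quaternion [x, y, z, w].
In Python, from station import manip gives the robot as it stands. The module is installed in compiled form; this text tells all that it offers.
- The arm moves only by the tool apply_moves, never from a script. Its argument "steps" is a list of rows, each a list of 3 entries, a list of its own where there are three numbers: the closure, from -1 (fully open) to 1 (shut), so that 0 is half open, then the shift along the tool's x, y, z in mm, then the turn about the tool's z in degrees. In form: [[hand, [tx, ty, tz], yaw], ...]. A call has exactly 10 rows; each row shifts and turns the commanded pose from where the row before left it, along the tool's axes as they then stand; what a row does not reach is not made up. A row lasts 1/8 s, in which the tool goes at most 62.5 mm and 10.7 degrees, less where a joint would pass 70% of its speed; a pose out of reach is approached as far as the arm can. A call with a gripper value outside its range is refused whole. The fingers move at their own pace and stop on an object; "grip_force" is the grip in N (left out, the last holds). Time passes only in rows, so rows that do not move let the fingers close, or fill a call up. It gives the time, the measured TCP pose, the force, the opening and the grip force at its end, in the units of the state.
- manip.state(): the state, without advancing time (a new reading comes with each control period).
- manip.camera(name): name is "scene" or "top" or "wrist"; returns the picture (384x512x3 uint8, blue, green, red); there is no depth.
- manip.camera_params(name): a dict with "mtx" (3x3 intrinsics, pixels), "k1" (the pictures are not rectified: a ray, as slopes to the right and down, at radius r is drawn at 1 + k1 r^2 times it, then the intrinsics apply), "world_to_cam" (4x4, takes a point from world to camera coordinates). Camera axes: x right, y down, z forward; pixel columns grow to the right and rows downward; lengths in mm; the calibration is good to about 2 mm. A picture is of the moment at which its call begins: read the wrist's pose just before it. camera_params takes no time and is no camera call; for the wrist camera it gives the pose at the moment of the call.
- manip.close_job(): hands the job in; it is judged then, once.
The state is a dict: "time_s": time; "joint_positions": joint angles; "joint_velocities": joint speeds; "tau": joint torques, N m; "eef_pos": TCP position; "tcp_rot": TCP orientation; "contact_force": force on the tool from outside, world axes, zero at the start; "wrist_torque": the same for the moment, N m; "opening": finger opening in mm; "finger_force": force on a finger pad.
Only numpy, scipy, OpenCV 4.12 (cv2) and the standard library are available. Lean on these libraries where they do the work, as an engineer would, in place of code of your own. Each camera call takes 0.05 s, during which the arm holds its last target. There are 200 camera calls.

TASK

Test the saw's latching stop button, the wide round palm button with two raised wings: press its face right down until it stays in by itself and take the fingers off it, then push a wing sideways with a fingertip to turn the head clockwise (seen from above) until the button pops back out, and let it swing home. Only push: do not pinch the wings or lean hard on them, leave the two small start buttons unpressed, and do not move or pick up the things lying around.

Things in the scene. Friction and masses are not known exactly. Their poses are not given: they have to be found in the camera images.
- stop_box: stop station: grey box 130 x 130 mm, 55 mm high, bolted to the bench; origin at the centre of its underside, z up. A fixed metal collar of 28 mm radius stands on its top up to 67 mm. The palm button is centred on it.
- stop_button (a joint): how far the palm button is pressed in, m: 0 out, end stop at 0.009; a spring pushes it out with about 3 N at the top and 7 N at the bottom. Pressed to the end stop it latches and then stays at about 0.007 when let go; turning the head clockwise by about 0.5 rad releases the latch and it springs back to 0 (it cannot rise while a finger is holding its face down).
- twist_head (a joint): turn of the button's head, rad: 0 at rest, grows clockwise seen from above up to 0.9; a light spring (0.02 to 0.065 N m) turns it back to 0 when let go. Releasing the latch takes about 0.08 N m in all.
- face (a point): centre of the flat top face of the black round head (disc 90 mm across, 18 mm thick, its rim bevelled); 95 mm above the bench when out, it goes down and turns with the head; z up, x along the line of the two wings. Between the wings 46 mm of the face are free.
- wing_a (a point): centre of one of the head's two equal upright wings: each a grey block 22 mm long (radially), 10 mm thick, rising 28 mm above the face, its centre 34 mm from the head's axis (this one at +x of the face) and 14 mm above the face. The wings stand radially, opposite each other, 90 mm over both ends. Pushing with more than 20 N on the wings, or pinching them, is a failure.
- wing_b (a point): centre of the other wing, opposite wing_a (at -x of the face), same size and height
- wings: the two wings as one part; its origin lies on the head's axis, 95 mm below the face
- start_box: start station: grey box 80 mm (its x) x 120 mm (its y), 55 mm high, bolted to the bench; origin at the centre of its underside. Two small round buttons of 26 mm across stand on it, tops 77 mm above the bench, 28 mm either side of the centre along its y.
- start_a (a joint): travel of the start button at +y of the start box, m: 0 out, 0.006 fully pressed; leave alone
- start_b (a joint): travel of the start button at -y of the start box, m: 0 out, 0.006 fully pressed; leave alone
- offcut_mid (a point): centre of a loose steel bar offcut standing on end, 38 mm across, 50 mm high; leave alone
- tin_mid (a point): centre of a loose small metal tin standing upright, 60 mm across, about 85 mm high; leave alone
- wrench: loose wrench lying flat along its own x; leave alone
Things that resemble listed ones, but are neither listed nor needed, are in the scene too. Leave any blue look-alike of the stop_box alone. What is shaped like the start_box but red is not meant.

How it is judged (in metres and radians):
On the way, in this order (a step that is already met when the one before it is completed fails the run):
1. the palm button is latched in, with the fingers off it (value of joint stop_button above 0.0055 m and contact force between anything else and wings below 0.3 N and contact force between the fingers and twist_head below 0.3 N), for 0.2 s.
2. the button, released by the turn, has popped back out (value of joint stop_button below 0.002 m), for 0.1 s.
At the end, for the whole second after the job is handed in: The palm button is fully out (within 1.5 mm) and its head has swung home (within 0.12 rad) after having been latched and released; the start buttons are out and the offcut, tin and wrench are within 20 mm of where they were (value of joint stop_button below 0.0015 m and value of joint twist_head below 0.12 rad and value of joint each of start_a, start_b below 0.002 m and distance of each of offcut_mid, tin_mid, wrench from where it was at the start of the episode below 0.02 m); the robot touches nothing.
It fails at once if a wing is pinched or pushed with more than 20 N (contact force between the fingers and wings above 20 N).
It fails at once if a start button is pressed (value of joint any of start_a, start_b above 0.003 m).
It fails at once if the offcut, tin or wrench is moved or lifted more than 20 mm (distance of any of offcut_mid, tin_mid, wrench from where it was at the start of the episode above 0.02 m).
It also fails if it takes over 48 s, if anything falls off the work surface, if the arm or the gripper's body presses on something with over 40 N, if the wrist force passes 120 N, or if a joint passes its speed limit or range.

## Working session

There is one attempt and no reset: what is moved stays moved. The work goes in short steps, Python scripts to look and compute and a tool call to move; the robot and the scene stay as the last step left them, time stands still between calls to the robot, and variables do not carry over. Pictures are saved under pics/ and viewed, at most 13 in all, crops included, and the job is handed in when it is done.

Besides the shell and the picture viewer there is one more tool, called after "Call:" as a command line: name --argument value ..., lists and objects as JSON in quotes. apply_moves: Moves the arm, as the interface text tells. Its arguments: {"type":"object","properties":{"steps":{"type":"array"},"grip_force":{"type":"number"}},"required":["steps"]}

```bash
mkdir -p pics; python3 - <<'E'
from station import manip
import cv2,numpy as np
s=manip.state();print(s)
a=manip.camera("scene");b=manip.camera("top")
cv2.imwrite("pics/scene0.png",a);cv2.imwrite("pics/top0.png",b)
for n in("scene","top"):print(n,manip.camera_params(n))
E
```

```text
{'time_s': 0.0, 'joint_positions': array([-1.20261157e+00,  3.00479996e-01,  1.52162925e+00, -1.22534679e-05,
        1.32071791e+00, -6.66309857e-02]), 'joint_velocities': array([ 0.00173462, -0.00036558,  0.00065286, -0.00183452,  0.00115706,
       -0.00055217]), 'tau': array([-1.53183264e-03, -5.43504775e+01, -3.61792588e+01, -1.10070541e-04,
        4.04045713e-03,  6.94210257e-05]), 'eef_pos': array([ 231.55690114, -498.55667584,  200.99608941]), 'tcp_rot': array([ 9.76459336e-01,  2.15700683e-01, -9.85827864e-05, -6.09356279e-04]), 'contact_force': array([ 0.168022  , -0.0616376 , -0.03477307]), 'wrist_torque': array([-0.029626  , -0.01938948,  0.00679391]), 'finger_force': 0.0, 'opening': 85.33786737731604}
scene {'mtx': array([[376.39054582,   0.        , 258.04627353],
       [  0.        , 376.39054582, 190.64738855],
       [  0.        ,   0.        ,   1.        ]]), 'k1': 0.0033508071936300165, 'world_to_cam': array([[ 7.40493356e-01,  6.71969779e-01,  1.12341197e-02,
        -4.61999731e+02],
       [ 4.30195524e-01, -4.61089408e-01, -7.76098169e-01,
        -1.82413335e+02],
       [-5.16334582e-01,  5.79528406e-01, -6.30512035e-01,
         1.12128423e+03],
       [ 0.00000000e+00,  0.00000000e+00,  0.00000000e+00,
         1.00000000e+00]])}
top {'mtx': array([[429.52332296,   0.        , 252.46010347],
       [  0.        , 429.52332296, 193.67173314],
       [  0.        ,   0.        ,   1.        ]]), 'k1': -0.15561841577855892, 'world_to_cam': array([[ 1.17293647e-02, -9.99720734e-01,  2.05152795e-02,
        -1.61213059e+01],
       [-9.85160143e-01, -1.50671117e-02, -1.70975073e-01,
         6.21938272e+02],
       [ 1.71236431e-01, -1.82054067e-02, -9.85061748e-01,
         1.04768725e+03],
       [ 0.00000000e+00,  0.00000000e+00,  0.00000000e+00,
         1.00000000e+00]])}
```

View pics/top0.png

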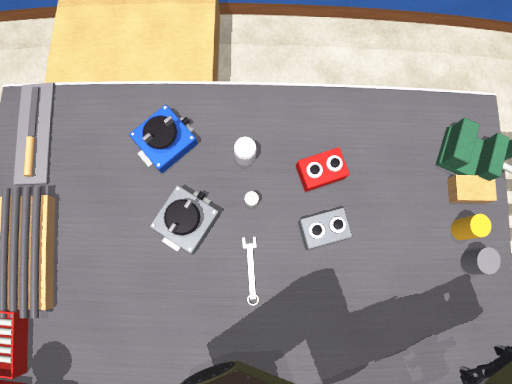

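View pics/scene0.png

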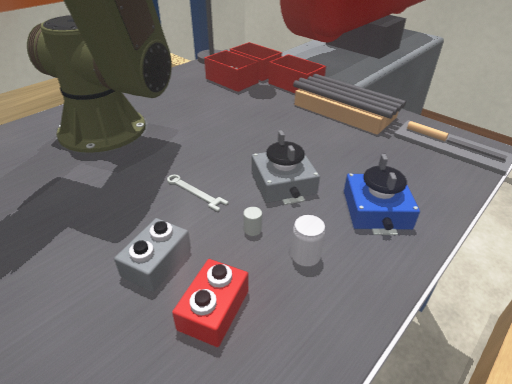

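The top view shows the grey stop box at about (184,219) with its black disc at (182,217) and wings at about (170,221) and (197,212). The blue look-alike is at (163,138), the start box at (326,228), the offcut at (252,198), the tin at (245,150) and the wrench at (250,270). The scene view agrees, with the disc at about (285,155).

```bash
cat > h.py <<'E'
from station import manip
import cv2,numpy as np
def ray(n,uv,z,p=None):
    p=p or manip.camera_params(n)
    q=(np.array([uv[0],uv[1],1.]));m=p["mtx"];d=np.linalg.inv(m)@q
    k=p["k1"];x=d[:2].copy()
    for _ in range(20): x=d[:2]/(1+k*(x@x))
    W=p["world_to_cam"];R=W[:3,:3];c=-R.T@W[:3,3];v=R.T@np.r_[x,1]
    return c+v*(z-c[2])/v[2]
def proj(p,X):
    c=p["world_to_cam"]@np.r_[X,1];x=c[:2]/c[2];x=x*(1+p["k1"]*(x@x));return (p["mtx"]@np.r_[x,1])[:2]
E
python3 - <<'E'
from h import *
a=cv2.imread("pics/top0.png");s=cv2.imread("pics/scene0.png")
for n,im,c,r in(("top",a,(182,217),28),("scene",s,(285,155),28)):
    g=im.max(2);m=np.zeros_like(g);m[c[1]-r:c[1]+r,c[0]-r:c[0]+r]=(g[c[1]-r:c[1]+r,c[0]-r:c[0]+r]<40)*255
    m=cv2.morphologyEx(m,cv2.MORPH_OPEN,np.ones((2,2)))
    cs=max(cv2.findContours(m,0,1)[0],key=cv2.contourArea);h=cv2.convexHull(cs)
    e=cv2.fitEllipse(h);print(n,e,[ray(n,e[0],z).round(1) for z in(86,95)])
    P=np.array([ray(n,q,90)[:2] for q in h[:,0].astype(float)],np.float32);print(cv2.minEnclosingCircle(P))
for uv in((252,198),(245,150)):print(ray("top",uv,50),ray("top",uv,85))
for uv in ((326,215),):print("start",ray("top",uv,55))
c1=cv2.resize(a[180:260,140:230],None,fx=4.4,fy=4.4,interpolation=cv2.INTER_CUBIC)
c2=cv2.resize(s[115:205,240:330],None,fx=4,fy=4,interpolation=cv2.INTER_CUBIC)[:352]
cv2.imwrite("pics/c.png",np.hstack([c1,c2]))
E
```

```text
Traceback (most recent call last):
ValueError: max() iterable argument is empty
```

```bash
python3 - <<'E'
from h import *
a=cv2.imread("pics/top0.png");s=cv2.imread("pics/scene0.png")
print(a[217,165:200].max(1),s[155,265:310].max(1))
c1=cv2.resize(a[180:260,140:230],None,fx=4.4,fy=4.4,interpolation=cv2.INTER_CUBIC)
c2=cv2.resize(s[115:205,240:330],None,fx=4,fy=4,interpolation=cv2.INTER_CUBIC)[:352]
cv2.imwrite("pics/c.png",np.hstack([c1,c2]))
for n,im,c,r in(("top",a,(182,217),24),("scene",s,(285,155),24)):
    g=im.max(2);m=np.zeros_like(g);m[c[1]-r:c[1]+r,c[0]-r:c[0]+r]=(g[c[1]-r:c[1]+r,c[0]-r:c[0]+r]<48)*255
    m=cv2.morphologyEx(m,cv2.MORPH_OPEN,np.ones((2,2)))
    cs=max(cv2.findContours(m,0,1)[0],key=cv2.contourArea);h=cv2.convexHull(cs)
    e=cv2.fitEllipse(h);print(n,e,[ray(n,e[0],z).round(1) for z in(86,95)])
    P=np.array([ray(n,q,90)[:2] for q in h[:,0].astype(float)],np.float32);print(cv2.minEnclosingCircle(P))
for uv in((252,198),(245,150)):print(ray("top",uv,50),ray("top",uv,85))
for uv in ((326,215),):print("start",ray("top",uv,55))
E
```

```text
[59 69 73 72 71 72 75 78 76 72 74 73 76 78 78 74 75 76 75 75 74 73 77 73
 75 72 76 75 74 74 77 78 56 42 36] [172 133  46  51  53  55  57  56  57  56  56  56  59  57  57  57  54  60
  56  58  57  59  68  79  78  81  80  81  80  71  57  56  57  56  57  55
  52  50  48  97 132 128 126 123 124]
top ((195.49462890625, 228.02081298828125), (2.082350015640259, 8.180712699890137), 38.428157806396484) [array([528.7, 131.8,  86. ]), array([527.9, 130.8,  95. ])]
((528.4149169921875, 131.34161376953125), 9.519266128540039)Traceback (most recent call last):
  File "<stdin>", line 11, in <module>
cv2.error: OpenCV(4.12.0) /io/opencv/modules/imgproc/src/shapedescr.cpp:361: error: (-201:Incorrect size of input array) There should be at least 5 points to fit the ellipse in function 'fitEllipseNoDirect'
```

View pics/c.png

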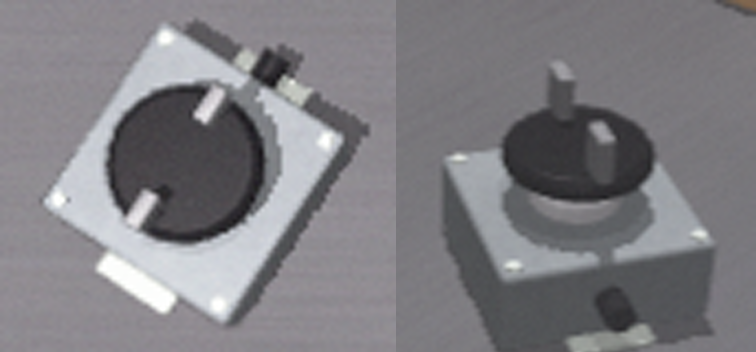

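The enlarged crops show the disc centred at about (182.3,217.0) in the top view. The wing tops are near crop (210,104) and (143,209), which is (187.7,203.6) and (172.5,227.5) in the image, so the wing line follows the box edge.

```bash
python3 - <<'E'
from h import *
a=cv2.imread("pics/top0.png");s=cv2.imread("pics/scene0.png")
def blob(im,c,r,lo,hi):
    g=im.max(2);m=np.zeros_like(g);sl=np.s_[c[1]-r:c[1]+r,c[0]-r:c[0]+r];m[sl]=((g[sl]>=lo)&(g[sl]<=hi))*255
    return m
m=blob(a,(182,217),24,0,95);m=cv2.morphologyEx(m,cv2.MORPH_OPEN,np.ones((3,3)))
print("disc from crop",ray("top",(182.3,217.0),90))
W=[]
for c in((188,204),(172,227)):
    m=blob(a,c,7,120,255)
    n,l,st,ce=cv2.connectedComponentsWithStats(m);print(st,ce.round(1))
    i=1+np.argmin(np.hypot(*(ce[1:]-c).T));w=ray("top",ce[i],123);W.append(w);print(w)
W=np.array(W);d=W[0]-W[1];print("mid",W.mean(0),"len",np.hypot(*d[:2]),"ang",np.degrees(np.arctan2(d[1],d[0])))
print("scene disc",ray("scene",(240+578/4,115+152/4),90), "scene wingtops", ray("scene",(240+(560-396)/4,115+64/4),123),ray("scene",(240+(600-396)/4,115+125/4),123))
# box corners (screws)
for uv in((164,38),(326,141),(57,201),(218,303)):print(ray("top",(140+uv[0]/4.4,180+uv[1]/4.4),56).round(1))
for uv in((252,198),(245,150)):print(ray("top",uv,50),ray("top",uv,85))
print("start",ray("top",(326,228),55))
E
```

```text
disc from crop [554.95124771 164.76756849  90.        ]
[[     0      0    512    384 196530]
 [   181    197     14     11     78]] [[255.5 191.5]
 [188.4 200.6]]
[590.80280347 146.88637726 123.        ]
[[     0      0    512    384 196535]
 [   165    223     11     11     73]] [[255.5 191.5]
 [169.5 228.7]]
[522.65771493 189.57349437 123.        ]
mid [556.7302592  168.22993582 123.        ] len 80.41108791764051 ang -32.06365312931567
scene disc [727.64611511 321.56408522  90.        ] scene wingtops [523.23589439 189.01943569 123.        ] [581.6732998  152.87870259 123.        ]
[631.9 185.5  56. ]
[572.9  89.2  56. ]
[535.4 243.9  56. ]
[478.7 148.6  56. ]
[611.44730065  -6.74371182  50.        ] [605.72645159  -6.13060145  85.        ]
[738.6963654   13.13900159  50.        ] [728.88467061  13.11291581  85.        ]
start [ 535.92981786 -196.24049664   55.        ]
```

Call:
apply_moves --steps '[[1,[36,-29,-2],0],[1,[36,-29,-2],0],[1,[36,-29,-2],0],[1,[36,-29,-2],0],[1,[36,-29,-2],0],[1,[36,-29,-2],0],[1,[36,-29,-2],0],[1,[36,-29,-2],0],[1,[36,-29,-2],0],[1,[36,-29,-2],0]]' --grip_force 20

```text
time_s: 1.35
eef_pos: [436.4, -82.7, 221.6]
tcp_rot: [0.976, 0.216, -0.0, -0.0]
contact_force: [1.2, -0.2, 0.4]
opening: -0.3
finger_force: 0.0
```

Call:
apply_moves --steps '[[1,[36,-29,0],0],[1,[36,-29,0],0],[1,[36,-29,0],0],[1,[36,-29,0],0],[1,[36,-29,0],0],[1,[34,-32,0],0],[1,[0,0,0],-8.5],[1,[0,0,0],-8.5],[1,[0,0,0],-8.5],[1,[0,0,0],-8.3]]'

```text
time_s: 2.6
eef_pos: [555.4, 166.5, 221.2]
tcp_rot: [0.87, 0.492, -0.0, -0.0]
contact_force: [-0.4, 0.4, 0.6]
opening: 0.2
finger_force: 0.0
```

```bash
python3 - <<'E'
from h import *
import pickle
s=manip.state();print(s["time_s"],s["eef_pos"],s["tcp_rot"],s["opening"],s["joint_positions"])
p=manip.camera_params("wrist");im=manip.camera("wrist");pickle.dump(p,open("w1.pkl","wb"))
cv2.imwrite("pics/w1.png",im);print(p["k1"],proj(p,(555,167,95)),proj(p,(584,149,123)),proj(p,(526,185,123)))
E
```

```text
2.6 [555.40097018 166.50813991 221.19783717] [ 8.70397535e-01  4.92349448e-01 -3.68017915e-04 -1.30656486e-04] 0.17043885217009316 [2.28086707e-01 3.53410157e-01 1.40462502e+00 4.32538083e-05
 1.38433737e+00 7.69300953e-01]
-0.07764551926197896 [253.38359968 172.69192801] [293.85334618 181.46197839] [212.63340637 180.41452755]
```

View pics/w1.png

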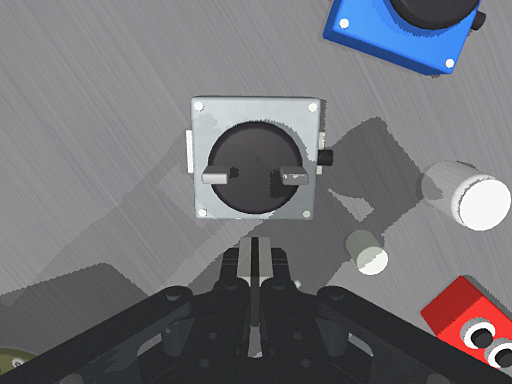

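The wrist view shows the disc centred at about (255,167), the wings at about (215,178) and (294,176), and the screws at (198,106), (313,107), (203,213) and (306,214). The closed fingers are at (255,258).

```bash
python3 - <<'E'
from h import *
import pickle
p=pickle.load(open("w1.pkl","rb"));im=cv2.imread("pics/w1.png")
S=np.array([ray("wrist",u,56,p)[:2] for u in((198.5,106),(313,107),(203,213),(306,214))]);print(S.round(1),S.mean(0))
for a,b in((0,1),(2,3)):d=S[b]-S[a];print(np.degrees(np.arctan2(d[1],d[0])),np.hypot(*d))
g=im.max(2);print("disc pts",[ray("wrist",u,86,p)[:2].round(1) for u in((208,167),(302,167),(255,121),(255,214))], ray("wrist",(255,167.5),86,p)[:2])
cv2.imwrite("pics/w1c.png",cv2.resize(im[110:225,185:330],None,fx=5,fy=5,interpolation=cv2.INTER_NEAREST))
E
```

```text
[[538.5 244.6]
 [634.7 185.5]
 [479.9 148.3]
 [574.7  89.8]] [556.94161651 167.05234541]
-31.55182490431866 112.93432319466812
-31.65019519134632 111.44195884201747
disc pts [array([520. , 191.9]), array([596. , 146.2]), array([580. , 205.7]), array([533.5, 128.4])] [557.69967027 168.59043737]
```

View pics/w1c.png

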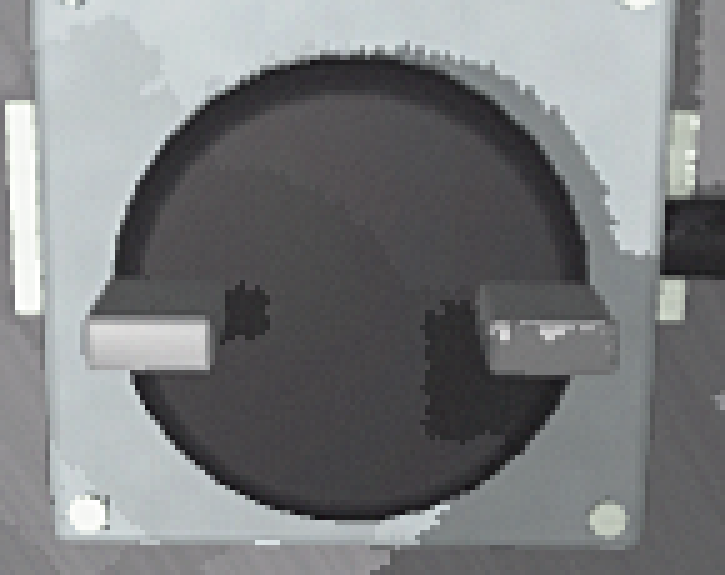

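The crop puts the wing tops at about (215,178.6) and (295.6,179.4). The head centre is then about (557.2,167.6) with the wing line at about -31.6°. I'll centre on it and descend.

Call:
apply_moves --steps '[[1,[2,1,0],0.5],[1,[0,0,17],0],[1,[0,0,17],0],[1,[0,0,17],0],[1,[0,0,17],0],[1,[0,0,17],0],[1,[0,0,17],0],[1,[0,0,17],0],[1,[0,0,0],0],[1,[0,0,0],0]]'

```text
time_s: 3.9
eef_pos: [557.8, 167.8, 103.1]
tcp_rot: [0.874, 0.486, 0.0, 0.0]
contact_force: [-0.0, -0.0, 0.0]
opening: 0.3
finger_force: 0.0
```

Call:
apply_moves --steps '[[1,[0,0,2],0],[1,[0,0,2],0],[1,[0,0,2],0],[1,[0,0,2],0],[1,[0,0,2],0],[1,[0,0,2],0],[1,[0,0,1],0],[1,[0,0,1],0],[1,[0,0,0],0],[1,[0,0,0],0]]'

```text
time_s: 5.15
eef_pos: [557.5, 167.7, 88.6]
tcp_rot: [0.874, 0.486, 0.0, 0.0]
contact_force: [-0.5, 0.7, 0.4]
opening: -0.1
finger_force: 0.0
```

```bash
python3 - <<'E'
from h import *
s=manip.state();print(s["eef_pos"],s["contact_force"],s["wrist_torque"],s["tau"])
im=manip.camera("scene");p=manip.camera_params("scene");print(proj(p,s["eef_pos"]),proj(p,(557.2,167.6,95)))
w=manip.camera("wrist")
cv2.imwrite("pics/s2.png",np.hstack([cv2.resize(im[100:200,240:340],(400,400),interpolation=cv2.INTER_CUBIC),cv2.resize(w[:330,100:430],(400,400))]))
E
```

```text
[557.4769203  167.70187694  88.64025035] [-0.50302494  0.69109119  0.40942722] [0.00855491 0.01950579 0.06043144] [-3.97768890e-04 -6.12700653e+01 -3.27725959e+01  1.36868116e-04
 -7.96505628e-04 -2.04671198e-05]
[285.79906033 152.47514589] [285.8369577  150.13817972]
```

View pics/s2.png

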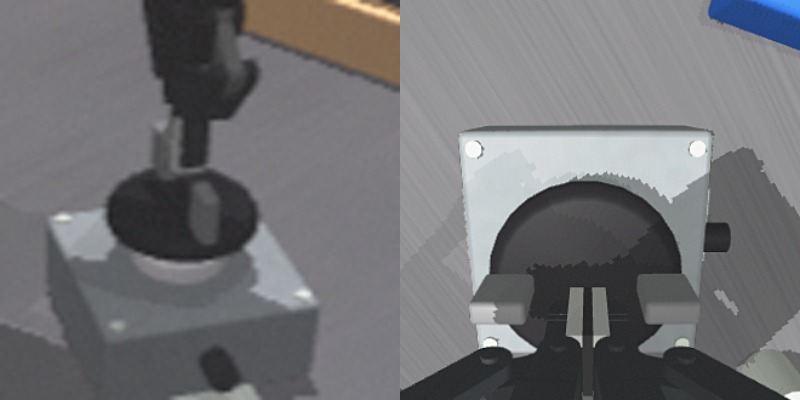

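The fingertips sit centred between the wings and look just above the face, with no contact force yet. I'll continue down slowly.

Call:
apply_moves --steps '[[1,[0,0,1],0],[1,[0,0,1],0],[1,[0,0,1],0],[1,[0,0,1],0],[1,[0,0,1],0],[1,[0,0,0],0],[1,[0,0,0],0],[1,[0,0,0],0],[1,[0,0,0],0],[1,[0,0,0],0]]'

```text
time_s: 6.5
eef_pos: [557.4, 167.7, 83.6]
tcp_rot: [0.874, 0.486, -0.0, 0.0]
contact_force: [0.6, 0.7, -0.1]
opening: -0.0
finger_force: 0.0
```

Call:
apply_moves --steps '[[1,[0,0,1],0],[1,[0,0,1],0],[1,[0,0,1],0],[1,[0,0,0],0],[1,[0,0,0],0],[1,[0,0,0],0],[1,[0,0,0],0],[1,[0,0,0],0],[1,[0,0,0],0],[1,[0,0,0],0]]'

```text
time_s: 7.75
eef_pos: [557.5, 167.7, 80.6]
tcp_rot: [0.874, 0.486, 0.0, -0.0]
contact_force: [-0.6, -0.8, -0.3]
opening: 0.1
finger_force: 0.0
```

```bash
python3 - <<'E'
from h import *
s=manip.state();print(s["eef_pos"],s["contact_force"],s["wrist_torque"])
im=manip.camera("scene");w=manip.camera("wrist");p=manip.camera_params("wrist");print(proj(p,s["eef_pos"]))
cv2.imwrite("pics/s3.png",np.hstack([cv2.resize(im[100:180,250:330],(400,400),interpolation=cv2.INTER_CUBIC),w[100:300,155:355].repeat(2,0).repeat(2,1)]))
E
```

```text
[557.45119064 167.70906469  80.57483662] [-0.5658792  -0.80671798 -0.29048308] [-0.05688174  0.00492565 -0.02112456]
[253.57948511 228.65446411]
```

View pics/s3.png

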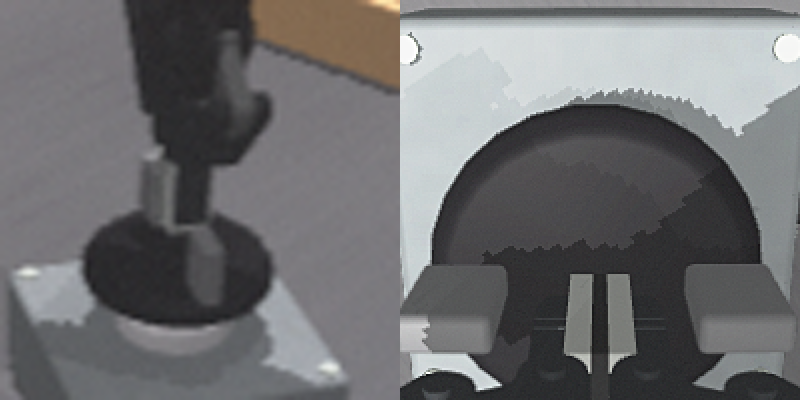

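The fingers end at wrist row ~236, while the TCP projects to row 228.7, so the true tip lies somewhat behind the TCP. There is still no contact.

```bash
python3 - <<'E'
from h import *
import pickle
p=manip.camera_params("wrist");s=manip.state()
for d in(0,4,8,12,16,20):print(d,proj(p,s["eef_pos"]+[0,0,d]).round(1))
p1=pickle.load(open("w1.pkl","rb"))
for d in(0,4,8,12,16,20):print(d,proj(p1,np.array([555.4,166.5,221.2+d])).round(1))
# pads front edge, front face ~11mm toward +tool x
h=np.array([.515,.857,0])
for d in(0,8,16):print(d,proj(p,s["eef_pos"]+11*h+[0,0,d]).round(1))
for z in (95,90,86):print(z,[ray("wrist",u,z,p)[:2].round(1) for u in((155+432/2,100+250/2),(155+760/2,100+250/2),(155+596/2,100+104/2))])
E
```

```text
0 [253.6 228.7]
4 [253.6 231.6]
8 [253.6 234.7]
12 [253.5 237.9]
16 [253.5 241.3]
20 [253.5 244.7]
0 [253.6 228.7]
4 [253.6 231.7]
8 [253.5 234.7]
12 [253.5 238. ]
16 [253.5 241.3]
20 [253.5 244.8]
0 [253.3 210.3]
8 [253.2 215.7]
16 [253.2 221.5]
95 [array([613.4, 142.6]), array([692. ,  92.6]), array([665.5, 155.6])]
90 [array([613.9, 139.8]), array([694.9,  88.2]), array([667.7, 153.2])]
86 [array([614.2, 137.5]), array([697.3,  84.6]), array([669.4, 151.2])]
```

Call:
apply_moves --steps '[[1,[0,0,1],0],[1,[0,0,1],0],[1,[0,0,1],0],[1,[0,0,1],0],[1,[0,0,1],0],[1,[0,0,1],0],[1,[0,0,1],0],[1,[0,0,1],0],[1,[0,0,0],0],[1,[0,0,0],0]]'

```text
time_s: 9.1
eef_pos: [557.5, 167.7, 72.6]
tcp_rot: [0.874, 0.486, 0.0, -0.0]
contact_force: [-0.2, 0.2, -0.9]
opening: -0.1
finger_force: 0.0
```

Call:
apply_moves --steps '[[1,[0,0,1],0],[1,[0,0,1],0],[1,[0,0,1],0],[1,[0,0,1],0],[1,[0,0,1],0],[1,[0,0,0],0],[1,[0,0,0],0],[1,[0,0,0],0],[1,[0,0,0],0],[1,[0,0,0],0]]'

```text
time_s: 10.35
eef_pos: [557.4, 167.7, 67.6]
tcp_rot: [0.874, 0.486, 0.0, -0.0]
contact_force: [1.3, 0.5, -0.2]
opening: 0.3
finger_force: 0.0
```

```bash
python3 - <<'E'
from h import *
s=manip.state();print(s["eef_pos"],s["contact_force"],s["wrist_torque"])
im=manip.camera("scene");w=manip.camera("wrist")
g=lambda x:np.clip(255*(x/255.)**.5,0,255).astype(np.uint8)
cv2.imwrite("pics/s4.png",np.hstack([cv2.resize(g(im)[90:180,250:340],(400,400),interpolation=cv2.INTER_CUBIC),g(w)[140:340,155:355].repeat(2,0).repeat(2,1)]))
E
```

```text
[557.44096248 167.70292387  67.59625516] [ 1.27234293  0.52788748 -0.1970068 ] [ 0.00682958 -0.00647632 -0.02455641]
```

View pics/s4.png

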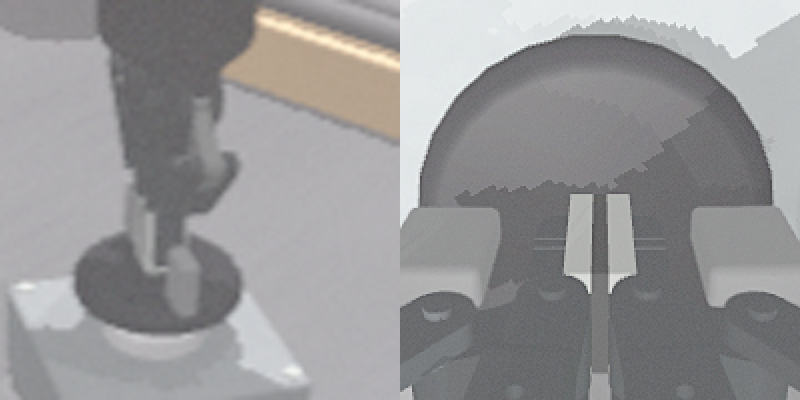

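```bash
python3 - <<'E'
from h import *
p=manip.camera_params("wrist");s=manip.state();T=s["eef_pos"]
X=np.array([.515,.857,0])*1;Y=np.array([.857,-.515,0])
print(p["mtx"][0,0],p["k1"])
W=p["world_to_cam"];c=-W[:3,:3].T@W[:3,3]-T;print("cam in tool",c@X,c@Y,-c[2],"fwd",W[2,:3]@X,-W[2,2])
for x in(-11,0,11):
  for d in(0,10,20,30,40,50,60,70,80):print(x,d,proj(p,T+x*X+[0,0,d]).round(0),proj(p,T+x*X+30*Y+[0,0,d]).round(0))
E
```

```text
335.09834233074537 -0.07764551926197896
cam in tool 76.15599053685708 1.66412855179275 -172.79504017956975 fwd -0.29750255230083855 0.9546946818343094
-11 0 [254. 246.] [306. 246.]
-11 10 [254. 255.] [309. 254.]
-11 20 [254. 264.] [312. 263.]
-11 30 [254. 274.] [315. 273.]
-11 40 [254. 286.] [319. 285.]
-11 50 [254. 299.] [323. 298.]
-11 60 [254. 314.] [328. 312.]
-11 70 [254. 331.] [333. 329.]
-11 80 [253. 350.] [339. 349.]
0 0 [254. 229.] [307. 228.]
0 10 [254. 236.] [310. 235.]
0 20 [253. 245.] [313. 244.]
0 30 [253. 254.] [316. 253.]
0 40 [253. 265.] [320. 264.]
0 50 [253. 277.] [325. 276.]
0 60 [253. 291.] [330. 289.]
0 70 [253. 306.] [335. 305.]
0 80 [253. 325.] [342. 323.]
11 0 [253. 210.] [308. 210.]
11 10 [253. 217.] [311. 216.]
11 20 [253. 225.] [314. 224.]
11 30 [253. 233.] [317. 232.]
11 40 [253. 243.] [321. 242.]
11 50 [253. 253.] [326. 252.]
11 60 [253. 266.] [331. 265.]
11 70 [253. 280.] [337. 279.]
11 80 [252. 297.] [344. 295.]
```

Geometry suggests the visible tip is about 30 mm behind the TCP. The finger knuckles are right above the wings, so I'll turn the tool 90° to move them clear before going lower.

Call:
apply_moves --steps '[[1,[0,0,-1],-10],[1,[0,0,0],-10],[1,[0,0,0],-10],[1,[0,0,0],-10],[1,[0,0,0],-10],[1,[0,0,0],-10],[1,[0,0,0],-10],[1,[0,0,0],-10],[1,[0,0,0],-10],[1,[0,0,1],0]]'

```text
time_s: 11.7
eef_pos: [557.5, 167.7, 67.6]
tcp_rot: [0.274, 0.962, 0.0, 0.0]
contact_force: [-0.1, -0.6, -0.3]
opening: -0.1
finger_force: 0.0
```

Call:
apply_moves --steps '[[1,[0,0,1],0],[1,[0,0,1],0],[1,[0,0,1],0],[1,[0,0,1],0],[1,[0,0,1],0],[1,[0,0,1],0],[1,[0,0,0],0],[1,[0,0,0],0],[1,[0,0,0],0],[1,[0,0,0],0]]'

```text
time_s: 12.95
eef_pos: [557.6, 167.7, 61.9]
tcp_rot: [0.274, 0.962, 0.0, 0.0]
contact_force: [-1.2, -0.0, 5.2]
opening: -0.1
finger_force: 2.7
```

Call:
apply_moves --steps '[[1,[0,0,1],0],[1,[0,0,1],0],[1,[0,0,1],0],[1,[0,0,1],0],[1,[0,0,0],0],[1,[0,0,0],0],[1,[0,0,0],0],[1,[0,0,0],0],[1,[0,0,0],0],[1,[0,0,0],0]]'

```text
time_s: 14.2
eef_pos: [557.6, 167.7, 58.0]
tcp_rot: [0.274, 0.962, 0.0, 0.0]
contact_force: [-1.4, -0.5, 6.1]
opening: -0.1
finger_force: 3.1
```

Call:
apply_moves --steps '[[1,[0,0,1],0],[1,[0,0,1],0],[1,[0,0,1],0],[1,[0,0,0],0],[1,[0,0,0],0],[1,[0,0,0],0],[1,[0,0,0],0],[1,[0,0,0],0],[1,[0,0,0],0],[1,[0,0,0],0]]'

```text
time_s: 15.45
eef_pos: [558.1, 167.9, 56.2]
tcp_rot: [0.274, 0.962, 0.001, 0.001]
contact_force: [-4.8, -1.9, 16.9]
opening: -0.1
finger_force: 8.5
```

Force jumped at the end stop (16.9 N), so the button is fully pressed and the actual fingertip is about 30 mm behind the reported TCP. I'll lift clear and go beside the wing at tool +x.

Call:
apply_moves --steps '[[1,[0,0,-4],0],[1,[0,0,-12],0],[1,[0,0,-15],0],[1,[0,0,-17],0],[1,[0,0,0],0],[1,[11,-10,0],0],[1,[12,-10,0],0],[1,[11,-10,0],0],[1,[0,0,0],0],[1,[0,0,0],0]]'

```text
time_s: 16.7
eef_pos: [513.2, 160.2, 102.6]
tcp_rot: [0.274, 0.962, 0.0, 0.0]
contact_force: [-0.8, -0.1, 0.4]
opening: -0.1
finger_force: 0.0
```

```bash
python3 - <<'E'
from h import *
s=manip.state();print(s["eef_pos"],s["contact_force"])
w=manip.camera("wrist");p=manip.camera_params("wrist");print(proj(p,s["eef_pos"]+[0,0,30]))
cv2.imwrite("pics/s5.png",w)
c=np.array([557.2,167.6]);u=np.array([np.cos(np.radians(-31.6)),np.sin(np.radians(-31.6))])
for zf in(95,88):
  print(zf,[proj(p,np.r_[c+k*u,zf+28]).round(1) for k in(-45,-23,23,45)])
E
```

```text
[513.17527572 160.20701796 102.562886  ] [-0.7621683  -0.12457064  0.38883115]
[254.46089197 252.876329  ]
95 [array([314. , 222.6]), array([311.7, 262.2]), array([307.3, 334.5]), array([305.3, 364.5])]
88 [array([311.7, 217.3]), array([309.6, 255.6]), array([305.5, 326.1]), array([303.7, 355.6])]
```

View pics/s5.png

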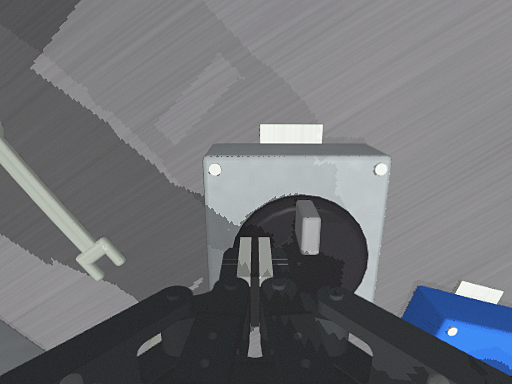

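The wrist view shows the wing at about (309,235), its top ending at row ~254, which matches the latched height. The fingers at (255,255) are clear of it on the counter-clockwise side.

Call:
apply_moves --steps '[[1,[0,0,10],0],[1,[0,0,10],0],[1,[0,0,11],0],[1,[0,3,0],0],[1,[0,3,0],0],[1,[0,3,0],0],[1,[0,3,0],0],[1,[0,1,0],0],[1,[0,1,0],0],[1,[0,0,0],0]]'

```text
time_s: 18.0
eef_pos: [520.1, 172.0, 71.6]
tcp_rot: [0.274, 0.962, -0.0, -0.0]
contact_force: [-0.6, -0.5, -1.1]
opening: 0.2
finger_force: 0.4
```

Call:
apply_moves --steps '[[1,[0,1,0],0],[1,[0,1,0],0],[1,[0,1,0],0],[1,[0,1,0],0],[1,[0,1,0],0],[1,[0,0,0],0],[1,[0,0,0],0],[1,[0,0,0],0],[1,[0,0,0],0],[1,[0,0,0],0]]'

```text
time_s: 19.25
eef_pos: [522.7, 176.2, 71.5]
tcp_rot: [0.274, 0.962, -0.0, -0.0]
contact_force: [-2.9, -1.5, 1.8]
opening: -0.1
finger_force: 2.0
```

Call:
apply_moves --steps '[[1,[0.7,1.8,0],3],[1,[0.7,1.8,0],3],[1,[0.7,1.8,0],3],[1,[0.7,1.8,0],3],[1,[0.7,1.8,0],3],[1,[0.7,1.8,0],3],[1,[0.7,1.8,0],3],[1,[0.7,1.8,0],3],[1,[0,0,0],0],[1,[0,0,0],0]]'

```text
time_s: 20.5
eef_pos: [528.3, 190.6, 71.6]
tcp_rot: [0.467, 0.884, 0.0, 0.0]
contact_force: [-1.9, -2.0, 1.7]
opening: -0.3
finger_force: 1.4
```

Call:
apply_moves --steps '[[1,[0.7,1.8,0],3],[1,[0.7,1.8,0],3],[1,[0.7,1.8,0],3],[1,[0.7,1.8,0],3],[1,[0,0,0],0],[1,[0,0,0],0],[1,[0,0,0],0],[1,[0,0,0],0],[1,[0,0,0],0],[1,[0,0,0],0]]'

```text
time_s: 21.75
eef_pos: [533.1, 196.6, 71.5]
tcp_rot: [0.558, 0.83, -0.0, -0.0]
contact_force: [-4.2, -2.5, -0.1]
opening: -0.0
finger_force: 1.6
```

```bash
python3 - <<'E'
from h import *
s=manip.state();print(s["eef_pos"],s["contact_force"],s["finger_force"])
w=manip.camera("wrist");t=manip.camera("scene")
cv2.imwrite("pics/s6.png",np.hstack([w[130:380,130:430],cv2.resize(t[90:190,240:340],(250,250),interpolation=cv2.INTER_CUBIC)]))
E
```

```text
[533.06203626 196.55977005  71.53894837] [-4.17952444 -2.49339197 -0.14579945] 1.6254234040388837
```

View pics/s6.png

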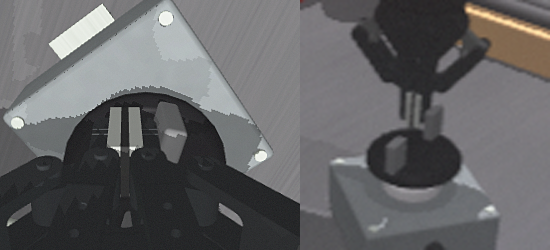

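The wing has turned with the fingertip, with the wing at crop (172,130). The scene crop also shows the head well turned. I'll push a little more, then look at the height.

Call:
apply_moves --steps '[[1,[0.7,1.8,0],3],[1,[0.7,1.8,0],3],[1,[0,0,0],0],[1,[0,0,0],0],[1,[0,0,0],0],[1,[0,0,0],0],[1,[0,0,0],0],[1,[0,0,0],0],[1,[0,0,0],0],[1,[0,0,0],0]]'

```text
time_s: 23.1
eef_pos: [535.3, 198.9, 71.4]
tcp_rot: [0.6, 0.8, -0.001, -0.001]
contact_force: [-7.9, -4.4, 2.5]
opening: -0.3
finger_force: 4.1
```

Call:
apply_moves --steps '[[1,[0,-2,0],0],[1,[-1,-3,0],0],[1,[-2,-4,0],0],[1,[-2,-5,0],0],[1,[-2,-6,0],0],[1,[-2,-6,0],0],[1,[-2,-8,0],0],[1,[-2,-8,0],0],[1,[0,-8,0],0],[1,[0,0,0],0]]'

```text
time_s: 24.35
eef_pos: [491.2, 172.6, 71.7]
tcp_rot: [0.6, 0.8, 0.0, 0.0]
contact_force: [0.6, 0.4, -0.9]
opening: 0.3
finger_force: 0.0
```

Call:
apply_moves --steps '[[1,[0,0,-12],0],[1,[0,0,-12],0],[1,[0,0,-12],0],[1,[0,0,-12],0],[1,[0,0,-12],0],[1,[0,0,-12],0],[1,[0,0,-12],0],[1,[0,0,0],0],[1,[0,0,0],0],[1,[0,0,0],0]]'

```text
time_s: 25.6
eef_pos: [491.4, 172.6, 155.1]
tcp_rot: [0.6, 0.8, -0.0, -0.0]
contact_force: [0.4, 0.5, -0.0]
opening: 0.3
finger_force: 0.0
```

```bash
python3 - <<'E'
from h import *
s=manip.state();print(s["time_s"],s["eef_pos"],s["contact_force"])
w=manip.camera("wrist");p=manip.camera_params("wrist");t=manip.camera("scene");a=cv2.imread("pics/scene0.png")
c=np.array([557.2,167.6]);u=np.array([np.cos(np.radians(-31.6)),np.sin(np.radians(-31.6))])
for zf in(95,88):print(zf,[proj(p,np.r_[c+k*u,zf+28]).round(1) for k in(-45,-23,23,45)])
r=lambda x:cv2.resize(x[120:180,250:320],(350,300),interpolation=cv2.INTER_NEAREST)
cv2.imwrite("pics/s7.png",np.vstack([np.hstack([r(a),r(t)]),cv2.resize(w[80:240,130:430],None,fx=700/300,fy=300/160,interpolation=cv2.INTER_NEAREST)]))
E
```

```text
25.6 [491.40526755 172.6264402  155.09765493] [ 0.36270691  0.54645316 -0.00952204]
95 [array([302.9, 193.1]), array([324.2, 216.7]), array([365. , 262.1]), array([382.9, 282. ])]
88 [array([301.4, 189.9]), array([322.1, 212.9]), array([362. , 257.2]), array([379.5, 276.8])]
```

View pics/s7.png

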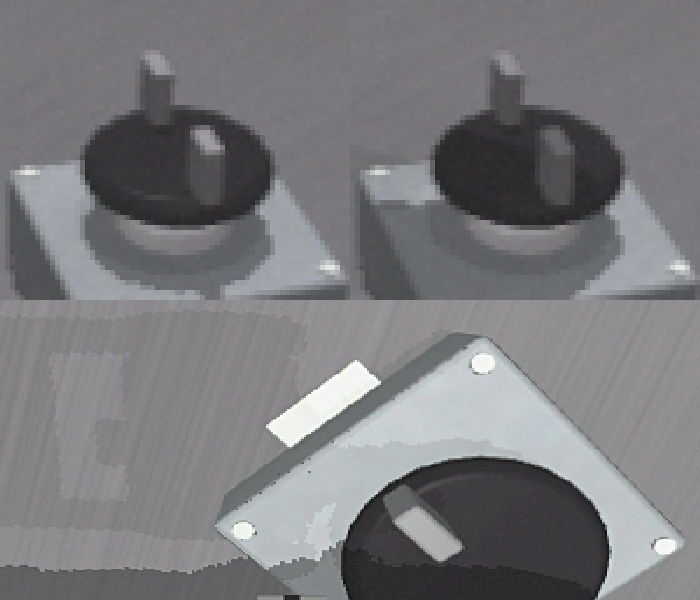

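The before and after scene crops match in wing-top and disc rows, so the button is out and the head is home. The earlier wrist view had shown it latched. The arm is clear, so I'll hand it in.

```bash
python3 -c "
from station import manip
print(manip.close_job())"
```

```text
the job is handed in; nothing more can be done
None
```

I pressed the stop button to its end stop, where it latched, then turned a wing clockwise until it released. The final pictures show it popped back out with the head home, the arm was clear of everything, and the job is handed in; no verdict was shown.

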